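Ease the press-fit cover off the hall chime with a wedge, end by end

TASK

Take the orange double-ended wedge from the steel tray and work it gently into the pry slots at the two ends of the grey chime unit by turns, so that the white press-fit cover comes up evenly: neither end ever more than 5 mm ahead of the other, and both at last at least 6 mm up. Find the slots by feel, push slowly and with no more than about 12 N, and keep the gripper itself off the unit and its cover. Then lay the wedge back flat in the tray and let go, with the other things left where they are.

Things in the scene. Friction and masses are not known exactly. Their poses are not given: they have to be found in the camera images.
- footplate: Steel foot plate (130 x 80 x 4 mm, fixed; origin: centre of its underside, z up) that carries the hall chime: a grey hollow box, 100 (x) x 130 (y) mm, with a white hollow press-fit cover, 24 mm high, on top; seam 64 mm, top 88 mm above this origin, walls 4 mm, empty inside from 45 mm below the seam up. But the unit is clamped on its post anywhere up to 8 mm higher or lower than these heights: feel for it.
- slot_left (a point): Where the middle of the floor of the pry slot in the chime's +y end wall nominally is, on the wall's outer face (65 mm from the plate's centre along y, 60 mm above the plate's origin); the real one is up to 8 mm higher or lower, by the same amount as the other slot and the cover. The slot is 36 mm wide along x and 4 mm high when closed, with a black mark below; its roof is the cover's lower edge.
- slot_right (a point): The same for the slot in the chime's -y end wall.
- rise_left (a joint): How far the cover's +y end is lifted, in rad: times 130 mm gives the lift there (0 closed, may start up to 0.9 mm; 6 mm is 0.046). Each end is held by its own friction: lifting one takes 7 to 8 N at a crawl plus 1 N for each mm/s of lifting, the other stays put, and each stays where it is left. A quick push breaks the force limit.
- rise_right (a joint): The same for the cover's -y end.
- wedge_center (a point): Centre of the handle of the loose double-ended wedge (180 mm along its y, 110 g): black handle 24 (x) x 60 (y) x 40 mm high. From its +y and -y ends run orange slippery blades, 22 wide, 60 long, undersides flush with the handle's (20 mm below this point), 12.5 mm thick at the handle, 2 at the tip. A blade p mm in past the wall, on the slot floor, lifts that end 0.175 p - 2 mm or up to 1 mm less.
- tray: Shallow stainless steel tray, fixed, 240 (x) by 270 (y) mm, rim 14 mm high, floor 3 mm thick. Origin at the centre of its underside. The wedge starts in it, roughly along the tray's y axis.
- corkdish: Shallow cork dish, fixed, 200 x 220 x 12 mm, origin under its centre, holding the battery pack and the screwdriver. Bystander; it and the tray may be on either side.
- pack: Green battery pack, 60 x 53 x 26 mm, loose in the cork dish; origin under its centre. Bystander.
- driver: Screwdriver 150 mm long, loose in the cork dish. Bystander.
- mugs: Three blue plastic mugs nested in a stack, 135 mm high, 80 mm across, with handles; loose; origin under the centre. Bystander.
- pan: Small aluminium milk pan, 132 mm across, 65 mm high, with a black handle reaching 180 mm from its centre along its +y; loose; origin under its centre. Bystander.
- jar: Glass jar with a white screw cap, 76 mm across, 120 mm high; loose; origin under its centre. Bystander.
- keybowl: White bowl 120 mm across, 45 mm high; loose; origin under its centre. Bystander.
There are look-alikes about, which are no part of the job. Of the things that look like the part that bears wedge_center, take the one that is farthest to the robot's left at the start.

How it is judged:
On the way, in this order (a step that is already met when the one before it is completed fails the run):
1. the wedge is lifted clear of the tray (height (world z) of wedge_center above 0.055 m), for 0.1 s.
2. one end of the cover is eased up at least 2.5 mm (value of joint any of rise_left, rise_right above 0.0192 rad), for 0.1 s.
3. both ends of the cover are up at least 2.5 mm (value of joint each of rise_left, rise_right above 0.0192 rad), for 0.1 s.
4. both ends of the cover are up at least 6 mm (value of joint each of rise_left, rise_right above 0.0438 rad), for 0.1 s.
At the end, for the whole second after the job is handed in: Both ends of the cover stand at least 6 mm (0.3 mm tolerance) above their closed height; the wedge lies flat and upright (within 0.06 rad) on the floor of the steel tray, its whole length inside (all of step 4 and z of wedge_center in the frame of tray between 0.019 and 0.027 m and x of wedge_center in the frame of tray between -0.115 and 0.115 m and y of wedge_center in the frame of tray between -0.075 and 0.075 m and angle between wedge_center's own z axis and vertical below 0.06 rad); the robot touches nothing.
It fails at once if one end of the cover got more than 5 mm (0.2 to 0.5 mm tolerance) ahead of the other ((value of joint rise_left above 0.0423 rad and value of joint rise_right below 0.0023 rad) or (value of joint rise_left above 0.0462 rad and value of joint rise_right below 0.0062 rad) or (value of joint rise_left above 0.05 rad and value of joint rise_right below 0.01 rad) or (value of joint rise_left above 0.0554 rad and value of joint rise_right below 0.0154 rad) or (value of joint rise_right above 0.0423 rad and value of joint rise_left below 0.0023 rad) or (value of joint rise_right above 0.0462 rad and value of joint rise_left below 0.0062 rad) or (value of joint rise_right above 0.05 rad and value of joint rise_left below 0.01 rad) or (value of joint rise_right above 0.0554 rad and value of joint rise_left below 0.0154 rad)).
It fails at once if the wedge was forced: its contacts with the unit (slot floor and cover together) added up to more than 45 N (contact force between wedge and footplate above 45 N).
It fails at once if the gripper worked on the unit or its cover (contact force between any of the arm, the fingers and footplate above 2 N).
It fails at once if a bystander was disturbed (moved more than 20 mm) (distance of any of mugs, pan, jar, keybowl, pack, driver from where it was at the start of the episode above 0.02 m).
It also fails if it takes over 72 s, if anything falls off the work surface, if the arm or the gripper's body presses on something with over 40 N, if the wrist force passes 120 N, or if a joint passes its speed limit or range.

ROBOT

A 6-joint arm with a two-finger parallel gripper is mounted at the origin on the work surface. World frame = base frame: x ahead of the robot, y to its left, z up, the work surface at z = 0. Lengths are in m, angles in rad, forces in N, time in s.
With the tool pointing down it reaches from about 0.375 to 0.975 m from the base axis. Payload 3.8 kg.
Tool frame: the origin (TCP) lies on the centre line of the jaws, within the pads' length; the fingertips stand 14 mm ahead of it and the grasp point (between the pads) lies 5 mm behind it (bot.finger_overhang is the distance from the TCP to the fingertips, in m); y points along the fingers, x is the direction in which the jaws open and shut, and the axes are right-handed (so a half turn about y gives the same grasp; the last joint's range is limited). The gripper opens to 85 mm and grips with 20 to 120 N. Pads are 22 mm wide; open, the fingers measure 114 mm over their backs; the gripper's body (76 mm by 85 mm) begins 54 mm behind the grasp point. The pads swing forward as they close: fully open they stand 13 mm farther back than shut.
Start: joints at [-1.201, 0.264, 1.604, -0, 1.274, -0.037], TCP at [0.267, -0.62, 0.245] pointing down, gripper open.
Joint ranges: [-2.63, 2.63], [-0.94, 2.18], [0.31, 2.57], [-1.31, 4.45], [0, 2.66], [-2.55, 2.55]. Speed limits (rad/s): [2.57, 2.57, 3.14, 3.14, 3.14, 3.14].

INTERFACE

Orientations are given as a rotation vector (axis times angle).
In Python, from workcell import readout, read_camera, bot, spotter gives the robot as it stands.
- The arm moves only by the tool jog_arm, never from a script. Its argument "increments" is a list of rows, each a list of 7 numbers: the shift along the tool's x, y, z in m, then the turn, a rotation vector about the tool's x, y, z in rad, then the opening, from 0 (shut) to 1 (fully open). A call has 1 to 10 rows; each row shifts and turns the pose as measured when the row begins, along the tool's axes as they then stand; what a row does not reach is not made up. A row lasts 1/8 s, in which the tool goes at most 62.5 mm and 10.7 degrees, less where a joint would pass 70% of its speed; a pose out of reach is approached as far as the arm can. A call with a gripper value outside its range is refused whole. The fingers move at their own pace and stop on an object; "force" is the grip in N (left out, the last holds). Time passes only in rows, so rows that do not move let the fingers close. It gives the time, the measured TCP pose, the force and the opening at its end, in the units of the state.
- readout.read_state(): the state, without advancing time (a new reading comes with each control period).
- read_camera(name): name is "side" or "top" or "wrist"; returns a dict with "img" (420x560x3 uint8, blue, green, red), "range_z" (420x560 float32, m along the optical axis (not along the pixel's ray), 0 where there is no reading), "fx", "fy", "cx", "cy" (pixels), "world_from_camera" (4x4, takes a point from camera to world coordinates). Camera axes: x right, y down, z forward; pixel columns grow to the right and rows downward; lengths in m; the calibration is good to about 2 mm. A picture is of the moment at which its call begins.
- bot.finish_job(): hands the job in, once; it reports no verdict.
Trained networks look in a picture, given as the dict that the camera call returned (one of the last four; its "shot" number tells which), for a name from the list of things; names that differ only in an ending like _2 or _b are one class to them, and where a whole thing is asked for, a point or a joint stands for the part that bears it (a point fixed in the world has none). Each returns a list of dicts, best first, with "p" (0 to 1); they miss things now and then, are a little off and sometimes report something else, mostly with a low value. They report only what shows in the picture. A call takes as long as a camera call. They do not tell look-alikes from the thing itself.
- spotter.masks_of(picture, thing): "mask" (420x560 bool, what is visible of it) and "location" ([column, row] in pixels, amid what is visible of it).
- spotter.spot_point(picture, thing): "location" ([column, row] in pixels: a listed point, or the origin of a listed thing).
The state is a dict: "time": time; "q": joint angles; "joint_vel": joint speeds; "joint_torque": joint torques, N m; "tool_pos": TCP position; "tcp_rot": TCP orientation; "wrist_force": force on the tool from outside, world axes, zero at the start; "torque": the same for the moment, N m; "width": opening from 0.0 (shut) to 1.0 (fully open).
Only numpy, scipy, OpenCV 4.12 (cv2) and the standard library are available. Lean on these libraries where they do the work, as an engineer would, in place of code of your own. Each camera call takes 0.05 s, during which the arm holds its last target. There are 200 camera calls.

## Working session

There is one attempt and no reset: what is moved stays moved. The work goes in short steps, Python scripts to look and compute and a tool call to move; the robot and the scene stay as the last step left them, time stands still between calls to the robot, and variables do not carry over. Pictures are saved under pics/ and viewed, about 8 in all and at most 12, crops included, and the job is handed in when it is done.

Besides the shell and the picture viewer there is one more tool, called after "Call:" by a JSON object that holds its "fn" and its "kwargs", one argument or row to a line. jog_arm: Moves the arm, as the interface text tells. Its arguments: {"type":"object","properties":{"increments":{"type":"array"},"force":{"type":"number"}},"required":["increments"]}

```bash
ls; mkdir -p pics
cat > h.py <<'E'
import numpy as np, cv2
from scipy.spatial.transform import Rotation as R
from workcell import readout, read_camera, bot, spotter
def world(p, uv, z=None):
    u,v=uv; d=p["range_z"][int(round(v)),int(round(u))] if z is None else z
    c=np.array([(u-p["cx"])/p["fx"]*d,(v-p["cy"])/p["fy"]*d,d,1])
    return (p["world_from_camera"]@c)[:3]
def cloud(p):
    v,u=np.mgrid[:420,:560]; d=p["range_z"]
    c=np.stack([(u-p["cx"])/p["fx"]*d,(v-p["cy"])/p["fy"]*d,d],-1)
    M=p["world_from_camera"]; return c@M[:3,:3].T+M[:3,3]
E
python3 - <<'E'
from h import *
s=readout.read_state(); print(s)
for n in("top","side"):
    p=read_camera(n); cv2.imwrite(f"pics/{n}0.png",p["img"])
    print(n,p["world_from_camera"].round(3).tolist(),p["fx"])
    for t in["wedge_center","tray","footplate","corkdish","pack","driver","mugs","pan","jar","keybowl"]:
        for m in spotter.masks_of(p,t)[:4]:
            W=cloud(p)[m["mask"]&(p["range_z"]>0)]
            print(t,round(m["p"],2),np.round(m["location"]),np.median(W,0).round(3),np.percentile(W,2,axis=0).round(3),np.percentile(W,98,axis=0).round(3))
    for t in["slot_left","slot_right","wedge_center","tray","footplate"]:
        for m in spotter.spot_point(p,t)[:3]: print("pt",t,round(m["p"],2),np.round(m["location"]))
E
```

```text
pics
{'time': 0.0, 'q': array([-1.20089240e+00,  2.64740721e-01,  1.60537890e+00,  8.30022417e-06,
        1.27372163e+00, -3.69089717e-02]), 'joint_vel': array([ 0.00103282, -0.00049244,  0.00074094,  0.00068679, -0.00051977,
       -0.00032939]), 'joint_torque': array([ 2.86964359e-04, -5.15111625e+01, -3.67313397e+01, -9.85327983e-05,
        1.30506992e-02, -1.98322185e-07]), 'tool_pos': array([ 0.26682557, -0.6192514 ,  0.24396774]), 'tcp_rot': array([-1.37328454,  0.90586193, -0.90285625]), 'wrist_force': array([-0.20638982, -0.51727242, -0.29663959]), 'torque': array([ 0.00293122, -0.00779768,  0.01129143]), 'width': 1.0006967593672547}
top [[-0.021, -0.99, 0.136, 0.373], [-1.0, 0.022, 0.008, 0.02], [-0.011, -0.136, -0.991, 1.127], [0.0, 0.0, 0.0, 1.0]] 484.5484255628832
wedge_center 0.89 [148. 222.] [0.5   0.316 0.015] [0.488 0.24  0.005] [0.512 0.41  0.047]
wedge_center 0.82 [300. 281.] [ 0.365 -0.016  0.011] [ 0.29  -0.057 -0.   ] [0.446 0.027 0.044]
wedge_center 0.72 [180. 329.] [0.257 0.245 0.012] [0.238 0.169 0.001] [0.274 0.336 0.044]
tray 0.91 [139. 215.] [0.528 0.344 
[... 2756 characters left out ...]
 0.005] [ 0.465 -0.27   0.031]
mugs 0.74 [246. 123.] [ 0.724 -0.317  0.092] [ 0.687 -0.438 -0.001] [ 0.807 -0.304  0.134]
pan 0.79 [192. 214.] [0.793 0.001 0.031] [ 0.72  -0.132 -0.001] [0.847 0.085 0.064]
pan 0.35 [277. 235.] [0.55  0.086 0.086] [ 0.498 -0.006  0.003] [0.604 0.121 0.09 ]
jar 0.67 [157. 327.] [0.705 0.35  0.094] [0.682 0.306 0.008] [0.746 0.37  0.12 ]
keybowl 0.55 [168. 261.] [0.787 0.159 0.021] [0.722 0.119 0.002] [0.829 0.227 0.044]
pt slot_left 0.82 [272. 246.]
pt slot_right 0.76 [281. 205.]
pt slot_right 0.19 [164. 338.]
pt wedge_center 0.95 [276. 350.]
pt wedge_center 0.6 [364. 229.]
pt wedge_center 0.56 [410. 339.]
pt tray 0.74 [265. 362.]
pt footplate 0.65 [278. 245.]
```

View images.

Run:
```python
import cv2,numpy as np
a=cv2.imread("pics/top0.png");
b=cv2.imread("pics/side0.png")
c=cv2.resize(a[150:370,60:340],(560,440)); 
d=cv2.resize(b[170:420,200:440],(0,0),fx=1.6,fy=1.6)
cv2.imwrite("pics/crop0.png",d)
cv2.imwrite("pics/crop1.png",c)
```

```text
(no output)
```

View pics/top0.png

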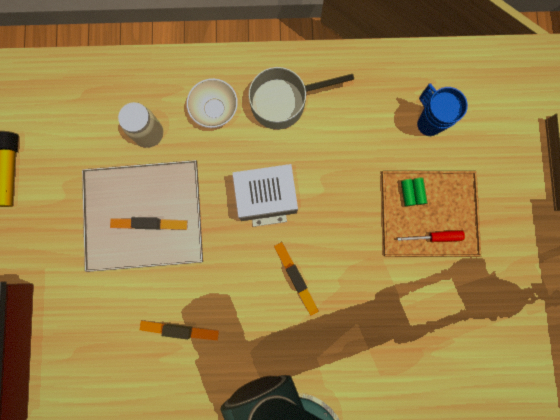

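View pics/crop0.png

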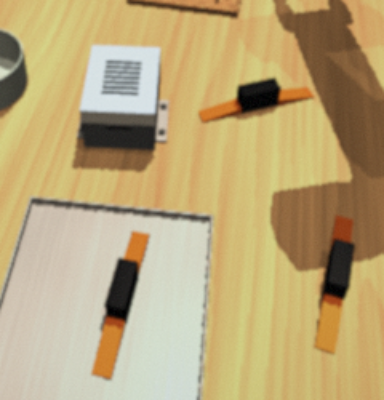

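View pics/crop1.png

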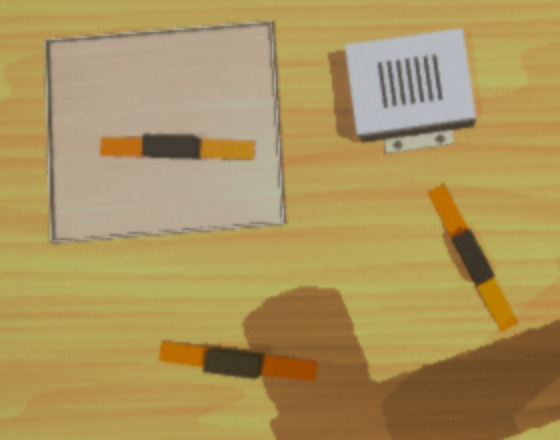

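The three look-alikes are at (148,222) in the tray, (178,330) on the table and (296,280) on the table. The tray one is farthest left (y≈0.32, against 0.25 and -0.02) and is the one lying in the steel tray, and the crop confirms this. Next I'll fit the poses.

```bash
cat >> h.py <<'E'
def rect(P):
    (cx,cy),(w,h),a=cv2.minAreaRect((P[:,:2]*1000).astype(np.float32))
    return round(cx,1),round(cy,1),round(w,1),round(h,1),round(a,1)
E
python3 - <<'E'
from h import *
for n in("top","side"):
    p=read_camera(n); C=cloud(p); ok=p["range_z"]>0
    def box(x0,x1,y0,y1,z0,z1): 
        return C[ok&(C[...,0]>x0)&(C[...,0]<x1)&(C[...,1]>y0)&(C[...,1]<y1)&(C[...,2]>z0)&(C[...,2]<z1)]
    c=box(.45,.66,-.05,.16,.075,.12); c=c[c[:,2]>np.median(c[:,2])-.006]
    print(n,"cover",rect(c),np.median(c[:,2]))
    for m in spotter.masks_of(p,"wedge_center")[:4]:
        W=C[m["mask"]&ok]
        if W[:,1].mean()<.28: continue
        h=W[(W[:,2]>.034)]; print("handle",rect(h),np.median(h[:,2]),"whole",rect(W[W[:,2]>.004]))
    t=box(.38,.66,.18,.5,.009,.02); print("tray rim",rect(t)); 
    f=box(.42,.58,.2,.46,-.01,.008); print("floor z",np.median(f[:,2]))
    t=box(.62,.72,-.1,.2,-.02,.003);print("table z",np.median(t[:,2]))
    if n=="side":
        w=box(.45,.66,.105,.14,.0,.1)
        # colour vs height on +y wall center
        sel=ok&(C[...,0]>.545)&(C[...,0]<.562)&(C[...,1]>.1)&(C[...,1]<.14)&(C[...,2]<.1)&(C[...,2]>.0)
        for z,y,g in sorted(zip(C[sel][:,2].round(4),C[sel][:,1].round(3),p["img"][sel].mean(1).round())): print(z,y,g,end=" | ")
    for t in("slot_left","slot_right"):
        for m in spotter.spot_point(p,t)[:1]: print(t,m["p"],world(p,m["location"]).round(4))
s=readout.read_state(); print(R.from_rotvec(s["tcp_rot"]).as_matrix().round(3))
E
```

```text
top cover (559.1, 50.4, 101.2, 130.1, 6.9) 0.08943016188415664
handle (500.4, 325.7, 60.4, 23.4, 88.7) 0.04363043242126241 whole (502.2, 326.5, 179.1, 28.4, 88.7)
tray rim (521.7, 341.5, 240.8, 271.9, 3.4)
floor z 0.0038325787745405737
table z 0.0005503459556900347
slot_left 0.73 [ 5.625e-01  1.222e-01 -2.000e-04]
slot_right 0.72 [ 0.5596 -0.0122  0.0911]
side cover (557.0, 51.5, 100.3, 133.6, 7.0) 0.08726795224875161
handle (498.9, 327.7, 59.8, 24.2, 87.5) 0.04148766746160243 whole (498.1, 327.3, 180.3, 26.1, 86.8)
tray rim (520.3, 332.8, 240.4, 253.1, 3.4)
floor z 0.001727184179894703
table z -0.0011362492711832761
0.0 0.115 99.0 | 0.0 0.128 100.0 | 0.0 0.135 103.0 | 0.0001 0.108 71.0 | 0.0001 0.124 100.0 | 0.0001 0.134 101.0 | 0.0001 0.14 103.0 | 0.0002 0.111 85.0 | 0.0003 0.121 101.0 | 0.0005 0.127 99.0 | 0.0005 0.133 100.0 | 0.0007 0.108 72.0 | 0.0007 0.113 88.0 | 0.0007 0.119 104.0 | 0.0009 0.131 100.0 | 0.0015 0.135 99.0 | 0.002 0.139 103.0 | 0.0119 0.116 58.0 | 0.0129 0.116 53.0 | 0.0136 0.117 58.0 | 0.0142 0.115 39.0 | 0.0142 0.115 46.0 | 0.0142 0.116 52.0 | 0.0147 0.117 52.
[... 3693 characters left out ...]
11 222.0 | 0.0871 0.113 204.0 | 0.0871 0.118 139.0 | 0.0872 0.101 223.0 | 0.0872 0.117 142.0 | 0.0874 0.101 222.0 | 0.0874 0.11 223.0 | 0.0874 0.11 223.0 | 0.0875 0.108 225.0 | 0.0876 0.115 198.0 | 0.0877 0.108 223.0 | 0.0877 0.112 221.0 | 0.0878 0.105 222.0 | 0.0881 0.103 223.0 | 0.0881 0.106 224.0 | 0.0882 0.103 223.0 | 0.0882 0.107 224.0 | 0.0883 0.108 224.0 | 0.0883 0.11 224.0 | 0.0885 0.111 223.0 | 0.0885 0.115 196.0 | 0.0886 0.11 226.0 | 0.0887 0.117 153.0 | 0.0891 0.11 224.0 | 0.0892 0.114 223.0 | 0.0895 0.106 224.0 | 0.0896 0.118 197.0 | slot_left 0.6 [0.5486 0.1137 0.0658]
slot_right 0.68 [0.5591 0.0028 0.0878]
[[ 0.396  0.     0.918]
 [-0.918  0.     0.396]
 [-0.    -1.     0.   ]]
```

```bash
cat >> h.py <<'E'
def plan(x,y,z,yawdeg,n,op,start=None):
    """rows from the present (or given) TCP pose to a tool-down pose; yaw of tool x"""
    s=readout.read_state(); p=np.array(s["tool_pos"]); r=R.from_rotvec(s["tcp_rot"])
    if start: p=np.array(start[:3]); r=down(start[3])
    w=(down(yawdeg)*r.inv()).as_rotvec(); d=(np.array([x,y,z])-p)/n
    for i in range(n):
        ri=R.from_rotvec(w*i/n)*r
        print([float(v) for v in np.r_[ri.inv().apply(d).round(4),ri.inv().apply(w/n).round(3),op]])
def down(a):
    c,s=np.cos(np.radians(a)),np.sin(np.radians(a)); return R.from_matrix(np.array([[c,0,-s],[s,0,c],[0,-1,0]]))
def show():
    s=readout.read_state(); r=R.from_rotvec(s["tcp_rot"]); M=r.as_matrix()
    print(round(s["time"],2),"pos",s["tool_pos"].round(4),"yaw",np.degrees(np.arctan2(M[1,0],M[0,0])).round(2),"tilt",M[:2,1].round(4),"F",s["wrist_force"].round(1),"w",round(s["width"],3))
E
python3 -c "
from h import *
print(down(-66.7).as_matrix().round(2)); plan(.500,.3265,.13,-1.8,18,1.0)"
```

```text
[[ 0.4   0.    0.92]
 [-0.92  0.    0.4 ]
 [ 0.   -1.    0.  ]]
[-0.0432, 0.0064, 0.0327, -0.0, -0.063, -0.0, 1.0]
[-0.041, 0.0064, 0.0353, -0.0, -0.063, -0.0, 1.0]
[-0.0387, 0.0064, 0.0378, -0.0, -0.063, -0.0, 1.0]
[-0.0363, 0.0064, 0.0402, -0.0, -0.063, -0.0, 1.0]
[-0.0337, 0.0064, 0.0424, -0.0, -0.063, -0.0, 1.0]
[-0.0309, 0.0064, 0.0444, -0.0, -0.063, -0.0, 1.0]
[-0.0281, 0.0064, 0.0463, -0.0, -0.063, -0.0, 1.0]
[-0.0251, 0.0064, 0.048, -0.0, -0.063, -0.0, 1.0]
[-0.022, 0.0064, 0.0495, -0.0, -0.063, -0.0, 1.0]
[-0.0189, 0.0064, 0.0507, -0.0, -0.063, -0.0, 1.0]
[-0.0157, 0.0064, 0.0518, -0.0, -0.063, -0.0, 1.0]
[-0.0124, 0.0064, 0.0527, -0.0, -0.063, -0.0, 1.0]
[-0.009, 0.0064, 0.0534, -0.0, -0.063, -0.0, 1.0]
[-0.0057, 0.0064, 0.0538, -0.0, -0.063, -0.0, 1.0]
[-0.0023, 0.0064, 0.0541, -0.0, -0.063, -0.0, 1.0]
[0.0011, 0.0064, 0.0541, -0.0, -0.063, -0.0, 1.0]
[0.0045, 0.0064, 0.054, -0.0, -0.063, -0.0, 1.0]
[0.0079, 0.0064, 0.0536, -0.0, -0.063, -0.0, 1.0]
```

Call:
{"fn": "jog_arm", "kwargs": {
  "increments": [
    [-0.043,0.0,0.033,0,-0.063,0,1],
    [-0.041,0.0,0.035,0,-0.063,0,1],
    [-0.039,0.0,0.038,0,-0.063,0,1],
    [-0.036,0.0,0.04,0,-0.063,0,1],
    [-0.034,0.0,0.042,0,-0.063,0,1],
    [-0.031,0.0,0.044,0,-0.063,0,1],
    [-0.028,0.0,0.046,0,-0.063,0,1],
    [-0.025,0.0,0.048,0,-0.063,0,1],
    [-0.022,0.005,0.05,0,-0.063,0,1],
    [-0.019,0.01,0.051,0,-0.063,0,1]
  ]
}}

```text
time: 3.25
tool_pos: [0.3959, -0.0825, 0.2317]
tcp_rot: [-1.533, 0.401, -0.418]
wrist_force: [0.6, -0.8, 0.8]
width: 0.998
```

```bash
python3 -c "
from h import *
show(); plan(.500,.3265,.10,-1.8,10,1.0)"
```

```text
3.25 pos [ 0.3959 -0.0825  0.2317] yaw -29.92 tilt [ 0.0102 -0.0045] F [ 0.6 -0.8  0.8] w 0.998
[-0.0115, 0.0131, 0.0406, 0.0, -0.049, 0.001, 1.0]
[-0.0095, 0.0131, 0.0411, 0.0, -0.049, 0.001, 1.0]
[-0.0075, 0.0131, 0.0416, 0.0, -0.049, 0.001, 1.0]
[-0.0054, 0.0131, 0.0419, 0.0, -0.049, 0.001, 1.0]
[-0.0033, 0.0132, 0.0421, 0.0, -0.049, 0.001, 1.0]
[-0.0012, 0.0132, 0.0422, 0.0, -0.049, 0.001, 1.0]
[0.0008, 0.0132, 0.0422, 0.0, -0.049, 0.001, 1.0]
[0.0029, 0.0132, 0.0421, 0.0, -0.049, 0.001, 1.0]
[0.005, 0.0132, 0.0419, 0.0, -0.049, 0.001, 1.0]
[0.0071, 0.0132, 0.0416, 0.0, -0.049, 0.001, 1.0]
```

Call:
{"fn": "jog_arm", "kwargs": {
  "increments": [
    [-0.012,0.004,0.042,0,-0.049,0,1],
    [-0.01,0.004,0.042,0,-0.049,0,1],
    [-0.008,0.006,0.042,0,-0.049,0,1],
    [-0.006,0.01,0.042,0,-0.049,0,1],
    [-0.004,0.015,0.042,0,-0.049,0,1],
    [-0.001,0.02,0.042,0,-0.049,0,1],
    [0.001,0.02,0.042,0,-0.049,0,1],
    [0.003,0.02,0.042,0,-0.049,0,1],
    [0.005,0.02,0.042,0,-0.049,0,1],
    [0.006,0.013,0.042,0,-0.049,0,1]
  ]
}}

```text
time: 4.5
tool_pos: [0.4997, 0.3474, 0.1003]
tcp_rot: [-1.573, -0.01, -0.027]
wrist_force: [0.5, 0.7, 0.7]
width: 0.999
```

Run:
```python
from h import *
show()
p=read_camera("wrist"); cv2.imwrite("pics/w1.png",p["img"])
C=cloud(p); ok=p["range_z"]>0
for m in spotter.masks_of(p,"wedge_center")[:2]:
    W=C[m["mask"]&ok]; h=W[W[:,2]>.034]; print(m["p"],rect(h),np.median(h[:,2]),rect(W))
plan(.500,.3265,.028,-1.8,4,1.0)
```

```text
4.5 pos [0.4997 0.3474 0.1003] yaw -0.64 tilt [ 0.0233 -0.0029] F [0.5 0.7 0.7] w 0.999
0.86 (499.6, 326.8, 59.8, 23.9, 87.3) 0.043479546187428456 (501.5, 325.7, 180.7, 27.7, 87.9)
[-0.0003, 0.0179, -0.0057, 0.0, 0.005, 0.006, 1.0]
[-0.0002, 0.0179, -0.0057, 0.0, 0.005, 0.006, 1.0]
[-0.0, 0.0179, -0.0057, 0.0, 0.005, 0.006, 1.0]
[0.0001, 0.0179, -0.0057, 0.0, 0.005, 0.006, 1.0]
```

View pics/w1.png

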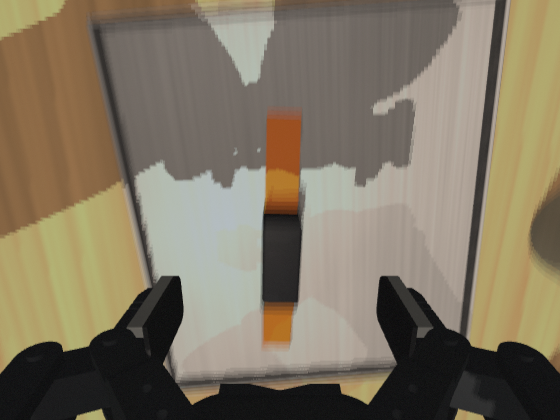

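The handle lies at (282,258) in the wrist view, centred between the open jaws, and agrees with the fit at (0.4997, 0.3267).

Call:
{"fn": "jog_arm", "kwargs": {
  "increments": [
    [0,0.01,-0.011,0,0.012,0.012,1],
    [0,0.018,-0.01,0,0.012,0.012,1],
    [0,0.018,0,0,0,0,1],
    [0,0.018,0,0,0,0,1],
    [0,0,0,0,0,0,1]
  ]
}}

```text
time: 5.22
tool_pos: [0.4986, 0.3229, 0.0309]
tcp_rot: [-1.574, 0.034, -0.027]
wrist_force: [-0.7, 1.1, 0.5]
width: 0.999
```

Run:
```python
from h import *
show(); plan(.4998,.3267,.025,-2,2,1.0)
```

```text
5.22 pos [0.4986 0.3229 0.0309] yaw -2.23 tilt [-0.0049 -0.0032] F [-0.7  1.1  0.5] w 0.999
[0.0006, 0.0029, 0.0019, 0.002, -0.002, -0.002, 1.0]
[0.0005, 0.0029, 0.0019, 0.002, -0.002, -0.002, 1.0]
```

Call:
{"fn": "jog_arm", "kwargs": {
  "increments": [
    [0.0005,0.003,0.002,0.002,0,-0.003,1],
    [0.0005,0.003,0.002,0.001,0,0,1],
    [0,0,0,0,0,0,1],
    [0,0,0,0,0,0,0],
    [0,0,0,0,0,0,0],
    [0,0,0,0,0,0,0],
    [0,0,0,0,0,0,0]
  ],
  "force": 80
}}

```text
time: 6.1
tool_pos: [0.5019, 0.3291, 0.0272]
tcp_rot: [-1.568, 0.028, -0.032]
wrist_force: [0.1, 0.5, -0.4]
width: 0.267
```

Run:
```python
from h import *
show()
```

```text
6.1 pos [0.5019 0.3291 0.0272] yaw -2.19 tilt [0.0031 0.0028] F [ 0.1  0.5 -0.4] w 0.267
```

Call:
{"fn": "jog_arm", "kwargs": {
  "increments": [
    [0,-0.02,0,0,0,0,0],
    [0,-0.035,0,0,0,0,0],
    [0,-0.035,0,0,0,0,0],
    [0,-0.03,0,0,-0.05,0,0],
    [0,0,-0.02,0,-0.05,0,0],
    [0,0,0,0,-0.05,0,0],
    [0,0,0,0,0,0,0],
    [0,0,0,0,0,0,0]
  ]
}}

```text
time: 7.1
tool_pos: [0.5021, 0.3082, 0.1592]
tcp_rot: [-1.565, -0.096, 0.085]
wrist_force: [-0.9, 0.2, -1.9]
width: 0.27
```

```bash
cat >> h.py <<'E'
C0=np.array([.558,.051]); YAW=6.9
def U(xu,yu):
    a=np.radians(YAW); return C0+xu*np.array([np.cos(a),np.sin(a)])+yu*np.array([-np.sin(a),np.cos(a)])
def inU(p):
    a=np.radians(YAW); d=np.array(p[:2])-C0; return np.array([d@[np.cos(a),np.sin(a)],d@[-np.sin(a),np.cos(a)]]).round(4)
E
python3 - <<'E'
from h import *
show()
x,y=U(0,.142); print(x,y); plan(x,y,.130,YAW,6,0)
for n in("side","top"):
    p=read_camera(n); C=cloud(p); ok=p["range_z"]>0
    for m in spotter.masks_of(p,"wedge_center")[:4]:
        W=C[m["mask"]&ok]
        if W[:,2].max()<.07: continue
        print(n,m["p"],rect(W),np.percentile(W,[1,50,99],axis=0).round(3).tolist())
    if n=="side": cv2.imwrite("pics/s2.png",cv2.resize(p["img"][200:400,150:420],(810,600))[:600,:800])
E
```

```text
7.1 pos [0.5021 0.3082 0.1592] yaw 6.61 tilt [0.0073 0.0048] F [-0.9  0.2 -1.9] w 0.27
0.5409405688854801 0.19197154255398124
[0.0042, 0.0048, -0.02, -0.001, -0.001, 0.001, 0.0]
[0.0042, 0.0048, -0.02, -0.001, -0.001, 0.001, 0.0]
[0.0041, 0.0048, -0.02, -0.001, -0.001, 0.001, 0.0]
[0.0041, 0.0048, -0.02, -0.001, -0.001, 0.001, 0.0]
[0.0041, 0.0048, -0.02, -0.001, -0.001, 0.001, 0.0]
[0.0041, 0.0049, -0.02, -0.001, -0.001, 0.001, 0.0]
side 0.71 (502.5, 322.8, 31.4, 150.0, 14.3) [[0.482, 0.289, 0.134], [0.496, 0.338, 0.146], [0.512, 0.395, 0.176]]
top 0.92 (505.5, 258.9, 26.7, 86.1, 5.5) [[0.492, 0.218, 0.136], [0.506, 0.266, 0.147], [0.52, 0.3, 0.179]]
top 0.24 (519.7, 335.0, 255.3, 281.6, 3.2) [[0.409, 0.204, -0.001], [0.507, 0.287, 0.004], [0.645, 0.47, 0.018]]
```

View pics/s2.png

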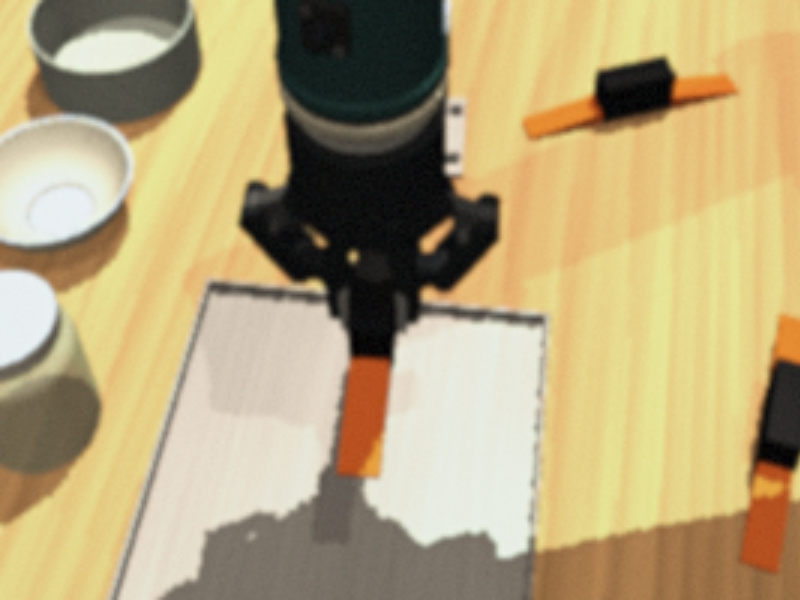

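Wedge is held square by its handle (about (375,320) in the crop), blades free. Next it goes over the +y end of the cover to feel for its height.

Call:
{"fn": "jog_arm", "kwargs": {
  "increments": [
    [0.004,0.005,-0.02,-0.001,0,0.002,0],
    [0.004,0.005,-0.02,-0.001,0,0.002,0],
    [0.004,0.005,-0.02,-0.001,0,0.002,0],
    [0.004,0.005,-0.02,0,0,0,0],
    [0.004,0.005,-0.02,0,0,0,0],
    [0.004,0.003,-0.01,0,0,0,0],
    [0,0,0,0,0,0,0],
    [0,0,0,0,0,0,0]
  ]
}}

```text
time: 8.3
tool_pos: [0.5403, 0.1916, 0.1264]
tcp_rot: [-1.57, -0.085, 0.09]
wrist_force: [0.1, -0.0, -0.8]
width: 0.272
```

Run:
```python
from h import *
show(); print(inU(readout.read_state()["tool_pos"]))
x,y=U(0,.142); plan(x,y,.118,YAW,2,0)
```

```text
8.3 pos [0.5403 0.1916 0.1264] yaw 6.41 tilt [-0.0032 -0.0015] F [ 0.1 -0.  -0.8] w 0.272
[-0.0007  0.1417]
[0.0004, 0.0042, 0.0001, 0.001, -0.004, -0.002, 0.0]
[0.0003, 0.0042, 0.0001, 0.001, -0.004, -0.002, 0.0]
```

Call:
{"fn": "jog_arm", "kwargs": {
  "increments": [
    [0.0005,0.003,0,0,-0.004,0,0],
    [0,0.003,0,0,0,0,0],
    [0,0.003,0,0,0,0,0],
    [0,0,0,0,0,0,0]
  ]
}}

```text
time: 8.8
tool_pos: [0.5404, 0.1935, 0.1171]
tcp_rot: [-1.57, -0.091, 0.095]
wrist_force: [0.3, 0.1, -1.3]
width: 0.266
```

Call:
{"fn": "jog_arm", "kwargs": {
  "increments": [
    [0,0.001,0,0,0,0,0],
    [0,0.001,0,0,0,0,0]
  ]
}}

```text
time: 9.05
tool_pos: [0.5405, 0.1937, 0.1151]
tcp_rot: [-1.569, -0.091, 0.095]
wrist_force: [-0.4, -0.6, -0.4]
width: 0.267
```

Call:
{"fn": "jog_arm", "kwargs": {
  "increments": [
    [0,0.001,0,0,0,0,0]
  ]
}}

```text
time: 9.18
tool_pos: [0.5405, 0.1937, 0.1141]
tcp_rot: [-1.569, -0.092, 0.095]
wrist_force: [0.8, -0.3, -0.9]
width: 0.272
```

Call:
{"fn": "jog_arm", "kwargs": {
  "increments": [
    [0,0.0006,0,0,0,0,0],
    [0,0.0006,0,0,0,0,0]
  ]
}}

```text
time: 9.43
tool_pos: [0.5406, 0.1936, 0.1129]
tcp_rot: [-1.569, -0.091, 0.095]
wrist_force: [0.5, -0.3, -0.1]
width: 0.269
```

Call:
{"fn": "jog_arm", "kwargs": {
  "increments": [
    [0,0.0006,0,0,0,0,0]
  ]
}}

```text
time: 9.55
tool_pos: [0.5406, 0.1936, 0.1122]
tcp_rot: [-1.569, -0.091, 0.095]
wrist_force: [0.0, -0.8, -1.0]
width: 0.27
```

Call:
{"fn": "jog_arm", "kwargs": {
  "increments": [
    [0,0.0006,0,0,0,0,0]
  ]
}}

```text
time: 9.68
tool_pos: [0.5407, 0.1937, 0.1118]
tcp_rot: [-1.569, -0.092, 0.095]
wrist_force: [-0.5, 0.6, 1.8]
width: 0.26
```

Run:
```python
from h import *
show(); print(readout.read_state()["torque"].round(3),inU(readout.read_state()["tool_pos"]))
```

```text
9.68 pos [0.5407 0.1937 0.1118] yaw 6.8 tilt [-0.0021 -0.0007] F [-0.5  0.6  1.8] w 0.26
[-0.13   0.069 -0.044] [-0.      0.1437]
```

Cover top is felt at TCP z ≈ 0.112, so the slot height is TCP ≈ 0.0848. I'll back off and come down in front of the slot.

Call:
{"fn": "jog_arm", "kwargs": {
  "increments": [
    [0,-0.004,0,0,0,0,0],
    [0,0,0.012,0,0,0,0],
    [0,0,0.012,0,0,0,0],
    [0,0.01,0.002,0,0,0,0],
    [0,0.011,0,0,0,0,0],
    [0,0.009,0,0,0,0,0],
    [0,0,0,0,0,0,0],
    [0,0,0,0,0,0,0]
  ]
}}

```text
time: 10.68
tool_pos: [0.5363, 0.2213, 0.0825]
tcp_rot: [-1.57, -0.09, 0.097]
wrist_force: [0.1, -0.9, -0.5]
width: 0.265
```

Run:
```python
from h import *
show(); print(readout.read_state()["torque"].round(3),inU(readout.read_state()["tool_pos"]))
x,y=U(0,.168); plan(x,y,.0848,YAW,1,0)
```

```text
10.68 pos [0.5363 0.2213 0.0825] yaw 6.83 tilt [-0.0043 -0.0014] F [ 0.1 -0.9 -0.5] w 0.265
[-0.031 -0.025  0.026] [-0.0011  0.1717]
[0.0011, -0.0023, -0.0037, 0.001, -0.001, -0.004, 0.0]
```

Call:
{"fn": "jog_arm", "kwargs": {
  "increments": [
    [0.001,-0.0023,-0.002,0.001,0,-0.004,0],
    [0,0,0,0,0,0,0],
    [0,0,0,0,0,0,0]
  ]
}}

```text
time: 11.05
tool_pos: [0.5385, 0.2192, 0.086]
tcp_rot: [-1.568, -0.094, 0.092]
wrist_force: [0.3, 0.2, -1.0]
width: 0.269
```

Run:
```python
from h import *
show(); print(inU(readout.read_state()["tool_pos"]))
```

```text
11.05 pos [0.5385 0.2192 0.086 ] yaw 6.8 tilt [0.0016 0.0007] F [ 0.3  0.2 -1. ] w 0.269
[0.0008 0.1693]
```

Call:
{"fn": "jog_arm", "kwargs": {
  "increments": [
    [0,0.0006,-0.002,0,0,0,0],
    [0,0.0004,-0.002,0,0,0,0],
    [0,0.0,-0.002,0,0,0,0],
    [0,0,-0.002,0,0,0,0],
    [0,0,0,0,0,0,0]
  ]
}}

```text
time: 11.68
tool_pos: [0.5397, 0.2106, 0.0852]
tcp_rot: [-1.568, -0.095, 0.091]
wrist_force: [0.3, 0.1, -1.0]
width: 0.265
```

Call:
{"fn": "jog_arm", "kwargs": {
  "increments": [
    [0,0,-0.001,0,0,0,0],
    [0,0,-0.0015,0,0,0,0]
  ]
}}

```text
time: 11.92
tool_pos: [0.5399, 0.2081, 0.0852]
tcp_rot: [-1.568, -0.095, 0.092]
wrist_force: [-0.5, 0.6, -0.6]
width: 0.267
```

Call:
{"fn": "jog_arm", "kwargs": {
  "increments": [
    [0,0.0003,-0.0015,0,0,0,0],
    [0,0.0,-0.0015,0,0,0,0]
  ]
}}

```text
time: 12.18
tool_pos: [0.5403, 0.2049, 0.0849]
tcp_rot: [-1.568, -0.095, 0.092]
wrist_force: [-0.3, 0.8, -0.7]
width: 0.264
```

Call:
{"fn": "jog_arm", "kwargs": {
  "increments": [
    [0,0,-0.0015,0,0,0,0]
  ]
}}

```text
time: 12.3
tool_pos: [0.5405, 0.2033, 0.0849]
tcp_rot: [-1.568, -0.095, 0.092]
wrist_force: [0.1, -0.3, -1.0]
width: 0.268
```

Call:
{"fn": "jog_arm", "kwargs": {
  "increments": [
    [0,0,-0.0015,0,0,0,0]
  ]
}}

```text
time: 12.42
tool_pos: [0.5407, 0.2017, 0.0849]
tcp_rot: [-1.568, -0.095, 0.092]
wrist_force: [0.0, -0.6, -1.4]
width: 0.267
```

Call:
{"fn": "jog_arm", "kwargs": {
  "increments": [
    [0,0,-0.0015,0,0,0,0]
  ]
}}

```text
time: 12.55
tool_pos: [0.5409, 0.2001, 0.0849]
tcp_rot: [-1.568, -0.095, 0.092]
wrist_force: [-0.5, 0.1, -1.0]
width: 0.267
```

Call:
{"fn": "jog_arm", "kwargs": {
  "increments": [
    [0,0,-0.0015,0,0,0,0]
  ]
}}

```text
time: 12.68
tool_pos: [0.541, 0.1986, 0.0848]
tcp_rot: [-1.568, -0.095, 0.092]
wrist_force: [0.3, 0.9, -1.6]
width: 0.265
```

Blade is about 8 mm in with no force, so the slot is found. Now I'll feel down for its floor.

Call:
{"fn": "jog_arm", "kwargs": {
  "increments": [
    [0,0.0004,0,0,0,0,0]
  ]
}}

```text
time: 12.8
tool_pos: [0.541, 0.1985, 0.0844]
tcp_rot: [-1.568, -0.095, 0.092]
wrist_force: [-1.3, -0.7, -1.0]
width: 0.265
```

Call:
{"fn": "jog_arm", "kwargs": {
  "increments": [
    [0,0.0004,0,0,0,0,0]
  ]
}}

```text
time: 12.92
tool_pos: [0.541, 0.1984, 0.084]
tcp_rot: [-1.568, -0.095, 0.092]
wrist_force: [-0.4, 0.2, -1.2]
width: 0.268
```

Call:
{"fn": "jog_arm", "kwargs": {
  "increments": [
    [0,0.0004,0,0,0,0,0]
  ]
}}

```text
time: 13.05
tool_pos: [0.5411, 0.1985, 0.0837]
tcp_rot: [-1.568, -0.095, 0.092]
wrist_force: [-1.2, 0.4, 0.2]
width: 0.269
```

```bash
cat >> h.py <<'E'
def st():
    show(); s=readout.read_state(); print("M",s["torque"].round(3),"inU",inU(s["tool_pos"]))
E
python3 -c "
from h import *
st()"
```

```text
13.05 pos [0.5411 0.1985 0.0837] yaw 6.79 tilt [0.0019 0.0009] F [-1.2  0.4  0.2] w 0.269
M [-0.092  0.108 -0.029] inU [0.0009 0.1485]
```

Call:
{"fn": "jog_arm", "kwargs": {
  "increments": [
    [0,0,-0.0015,0,0,0,0],
    [0,0,-0.0015,0,0,0,0],
    [0,0,-0.0015,0,0,0,0]
  ]
}}

```text
time: 13.42
tool_pos: [0.5419, 0.194, 0.0839]
tcp_rot: [-1.568, -0.095, 0.091]
wrist_force: [-0.9, -0.1, -0.8]
width: 0.267
```

Call:
{"fn": "jog_arm", "kwargs": {
  "increments": [
    [0,0,-0.0012,0,0,0,0],
    [0,0,-0.0012,0,0,0,0],
    [0,0,-0.0012,0,0,0,0]
  ]
}}

```text
time: 13.8
tool_pos: [0.5424, 0.1924, 0.0843]
tcp_rot: [-1.564, -0.095, 0.09]
wrist_force: [-1.7, 6.1, -0.2]
width: 0.268
```

Call:
{"fn": "jog_arm", "kwargs": {
  "increments": [
    [0,0,-0.0012,0,0,0,0],
    [0,0,-0.0012,0,0,0,0],
    [0,0,-0.0012,0,0,0,0]
  ]
}}

```text
time: 14.18
tool_pos: [0.5425, 0.1922, 0.0848]
tcp_rot: [-1.558, -0.094, 0.088]
wrist_force: [-2.2, 6.5, -0.4]
width: 0.267
```

```bash
python3 -c "
from h import *
st()"
```

```text
14.18 pos [0.5425 0.1922 0.0848] yaw 6.64 tilt [0.0029 0.0113] F [-2.2  6.5 -0.4] w 0.267
M [ 1.025  0.174 -0.031] inU [0.0016 0.1421]
```

Stalled at about 6.5 N, as expected where lifting starts (p≈15). The tool is pitching, so I'll correct that and push a bit more.

Call:
{"fn": "jog_arm", "kwargs": {
  "increments": [
    [0,0.0004,-0.0012,-0.006,0,0,0],
    [0,0.0004,-0.0014,-0.006,0,0,0],
    [0,0.0002,-0.0016,-0.003,0,0,0]
  ]
}}

```text
time: 14.55
tool_pos: [0.5427, 0.1921, 0.0842]
tcp_rot: [-1.566, -0.093, 0.086]
wrist_force: [-1.6, 7.0, 0.1]
width: 0.268
```

```bash
python3 -c "
from h import *
st()"
```

```text
14.55 pos [0.5427 0.1921 0.0842] yaw 6.54 tilt [0.0047 0.0032] F [-1.6  7.   0.1] w 0.268
M [ 1.266  0.201 -0.089] inU [0.0017 0.1419]
```

Call:
{"fn": "jog_arm", "kwargs": {
  "increments": [
    [0,0.0003,-0.0019,-0.004,-0.002,-0.001,0],
    [0,0.0002,-0.0021,-0.003,-0.001,-0.001,0]
  ]
}}

```text
time: 14.8
tool_pos: [0.5427, 0.1915, 0.0841]
tcp_rot: [-1.567, -0.097, 0.085]
wrist_force: [-1.4, 8.3, -0.1]
width: 0.272
```

Call:
{"fn": "jog_arm", "kwargs": {
  "increments": [
    [0,0.0002,-0.0022,-0.003,-0.001,-0.001,0],
    [0,0.0002,-0.0022,-0.003,-0.001,-0.001,0]
  ]
}}

```text
time: 15.05
tool_pos: [0.543, 0.1905, 0.084]
tcp_rot: [-1.567, -0.1, 0.083]
wrist_force: [-1.7, 8.5, -0.8]
width: 0.268
```

```bash
python3 -c "
from h import *
st()"
```

```text
15.05 pos [0.543  0.1905 0.084 ] yaw 6.67 tilt [0.0101 0.0022] F [-1.7  8.5 -0.8] w 0.268
M [ 1.332  0.252 -0.039] inU [0.0018 0.1403]
```

Call:
{"fn": "jog_arm", "kwargs": {
  "increments": [
    [0,0.0002,-0.0025,-0.003,-0.001,0.004,0],
    [0,0.0002,-0.0026,-0.003,-0.001,0.004,0],
    [0,0.0002,-0.0026,-0.003,-0.001,0.003,0]
  ]
}}

```text
time: 15.42
tool_pos: [0.5436, 0.1885, 0.0841]
tcp_rot: [-1.567, -0.093, 0.092]
wrist_force: [-1.6, 8.8, -0.4]
width: 0.267
```

```bash
python3 -c "
from h import *
st()"
```

```text
15.43 pos [0.5436 0.1885 0.0841] yaw 6.73 tilt [0.0006 0.0017] F [-1.6  8.8 -0.4] w 0.267
M [ 1.557  0.234 -0.013] inU [0.0022 0.1383]
```

Call:
{"fn": "jog_arm", "kwargs": {
  "increments": [
    [-0.0002,0.0002,-0.003,-0.003,-0.001,0.002,0],
    [-0.0002,0.0002,-0.0031,-0.003,-0.001,0.002,0],
    [-0.0002,0.0002,-0.0031,-0.003,-0.001,0.002,0],
    [-0.0002,0.0002,-0.0031,-0.003,-0.001,0.002,0]
  ]
}}

```text
time: 15.92
tool_pos: [0.5443, 0.1846, 0.0843]
tcp_rot: [-1.565, -0.09, 0.096]
wrist_force: [-2.1, 9.0, -0.5]
width: 0.267
```

```bash
python3 -c "
from h import *
st()"
```

```text
15.93 pos [0.5443 0.1846 0.0843] yaw 6.79 tilt [-0.0043  0.0033] F [-2.1  9.  -0.5] w 0.267
M [ 1.542  0.169 -0.057] inU [0.0025 0.1343]
```

Call:
{"fn": "jog_arm", "kwargs": {
  "increments": [
    [-0.0003,0.0003,-0.0036,-0.005,-0.001,-0.001,0],
    [-0.0003,0.0004,-0.0037,-0.004,-0.001,0,0],
    [-0.0003,0.0003,-0.0037,-0.004,-0.001,0,0],
    [-0.0003,0.0003,-0.0037,-0.004,-0.001,0,0]
  ]
}}

```text
time: 16.42
tool_pos: [0.5451, 0.179, 0.0842]
tcp_rot: [-1.567, -0.094, 0.093]
wrist_force: [-0.7, 9.9, -0.4]
width: 0.269
```

```bash
python3 -c "
from h import *
st()"
```

```text
16.43 pos [0.5451 0.179  0.0842] yaw 6.83 tilt [0.0009 0.0023] F [-0.7  9.9 -0.4] w 0.269
M [ 1.797  0.238 -0.006] inU [0.0026 0.1286]
```

Call:
{"fn": "jog_arm", "kwargs": {
  "increments": [
    [-0.0004,0.0003,-0.0037,-0.005,-0.001,0,0],
    [-0.0004,0.0004,-0.0037,-0.005,-0.001,0,0],
    [-0.0004,0.0003,-0.0037,-0.004,-0.001,0,0],
    [-0.0003,0.0003,-0.0037,-0.004,-0.001,0,0],
    [-0.0003,0.0003,-0.0033,-0.004,-0.001,0,0]
  ]
}}

```text
time: 17.05
tool_pos: [0.5456, 0.1719, 0.0839]
tcp_rot: [-1.57, -0.1, 0.09]
wrist_force: [-0.9, 9.5, -1.2]
width: 0.269
```

Run:
```python
from h import *
st()
p=read_camera("side"); C=cloud(p); ok=p["range_z"]>0
a=np.radians(YAW); d=C[...,:2]-C0; yu=-d[...,0]*np.sin(a)+d[...,1]*np.cos(a); xu=d[...,0]*np.cos(a)+d[...,1]*np.sin(a)
t=C[...,2]-(-.0011)
for y0 in range(-60,60,20):
    m=ok&(abs(xu)<.045)&(yu*1000>y0)&(yu*1000<y0+20)&(t>.08)&(t<.105)&(p["img"].mean(2)>190)
    print(y0+10,m.sum(),np.median(t[m]).round(4) if m.sum() else None)
```

```text
17.05 pos [0.5456 0.1719 0.0839] yaw 6.91 tilt [ 0.0062 -0.0004] F [-0.9  9.5 -1.2] w 0.269
M [1.577 0.242 0.078] inU [0.0023 0.1216]
-50 52 0.0888
-30 55 0.0896
-10 51 0.0898
10 48 0.0904
30 27 0.0912
50 0 None
```

Camera slope agrees: left end is up about 3.9 mm. Now I'll withdraw and cross to the right end.

Call:
{"fn": "jog_arm", "kwargs": {
  "increments": [
    [0,0,0.003,0,0,0.004,0],
    [0,0,0.007,0,0,0,0],
    [0,0,0.009,0,0,0,0],
    [0,0,0.009,0,0,0,0],
    [0,0,0.01,0,0,0,0],
    [0,0,0.008,0,0,0,0],
    [0,-0.012,0,0,0,0,0],
    [0,-0.02,0,0,0,0,0],
    [0,-0.015,0,0,0,0,0]
  ]
}}

```text
time: 18.23
tool_pos: [0.5382, 0.2194, 0.1312]
tcp_rot: [-1.574, -0.095, 0.098]
wrist_force: [0.3, 0.7, -0.8]
width: 0.269
```

Run:
```python
from h import *
st()
x,y=U(0,-.167); plan(x,y,.132,YAW,8,0)
```

```text
18.23 pos [0.5382 0.2194 0.1312] yaw 7.03 tilt [-0.0015 -0.0055] F [ 0.3  0.7 -0.8] w 0.269
M [ 0.047 -0.033  0.018] inU [0.0006 0.1695]
[-0.0002, 0.0001, -0.0421, 0.001, 0.0, -0.0, 0.0]
[-0.0002, 0.0001, -0.0421, 0.001, 0.0, -0.0, 0.0]
[-0.0001, 0.0001, -0.0421, 0.001, 0.0, -0.0, 0.0]
[-0.0001, 0.0, -0.0421, 0.001, 0.0, -0.0, 0.0]
[-0.0001, 0.0, -0.0421, 0.001, 0.0, -0.0, 0.0]
[-0.0001, -0.0, -0.0421, 0.001, 0.0, -0.0, 0.0]
[-0.0001, -0.0, -0.0421, 0.001, 0.0, -0.0, 0.0]
[-0.0001, -0.0001, -0.0421, 0.001, 0.0, -0.0, 0.0]
```

Call:
{"fn": "jog_arm", "kwargs": {
  "increments": [
    [0,-0.004,-0.02,0.002,0,0,0],
    [0,0,-0.042,0.002,0,0,0],
    [0,0,-0.044,0.001,0,0,0],
    [0,0,-0.044,0,0,0,0],
    [0,0,-0.044,0,0,0,0],
    [0,0,-0.044,0,0,0,0],
    [0,0,-0.044,0,0,0,0],
    [0,0,-0.04,0,0,0,0],
    [0,0,-0.012,0,0,0,0],
    [0,0,0,0,0,0,0]
  ]
}}

```text
time: 19.48
tool_pos: [0.5784, -0.1317, 0.1393]
tcp_rot: [-1.571, -0.095, 0.093]
wrist_force: [0.2, 0.6, -0.6]
width: 0.269
```

Run:
```python
from h import *
st()
x,y=U(0,-.167); plan(x,y,.0848,YAW,5,0)
```

```text
19.48 pos [ 0.5784 -0.1317  0.1393] yaw 6.84 tilt [ 0.0015 -0.0018] F [ 0.2  0.6 -0.6] w 0.269
M [0.055 0.039 0.012] inU [-0.0017 -0.1838]
[0.0003, 0.0109, 0.0034, 0.0, -0.0, 0.0, 0.0]
[0.0003, 0.0109, 0.0034, 0.0, -0.0, 0.0, 0.0]
[0.0003, 0.0109, 0.0034, 0.0, -0.0, 0.0, 0.0]
[0.0003, 0.0109, 0.0034, 0.0, -0.0, 0.0, 0.0]
[0.0003, 0.0109, 0.0034, 0.0, -0.0, 0.0, 0.0]
```

Call:
{"fn": "jog_arm", "kwargs": {
  "increments": [
    [0.001,0.012,0.003,0,0,0,0],
    [0.0005,0.014,0.003,0,0,0,0],
    [0,0.014,0.002,0,0,0,0],
    [0,0.008,0,0,0,0,0],
    [0,0.003,0,0,0,0,0],
    [0,0,0,0,0,0,0],
    [0,0,0,0,0,0,0]
  ]
}}

```text
time: 20.35
tool_pos: [0.5774, -0.1184, 0.083]
tcp_rot: [-1.568, -0.096, 0.099]
wrist_force: [0.5, -0.3, -0.7]
width: 0.269
```

Run:
```python
from h import *
st()
x,y=U(0,-.167); plan(x,y,.0848,YAW,1,0)
p=read_camera("top"); cv2.imwrite("pics/t3.png",cv2.resize(p["img"][130:330,200:440],(720,600)))
C=cloud(p); ok=p["range_z"]>0
for m in spotter.masks_of(p,"wedge_center")[:4]:
    W=C[m["mask"]&ok]; print(m["p"],rect(W),np.percentile(W,[1,99],axis=0).round(3).tolist())
```

```text
20.35 pos [ 0.5774 -0.1184  0.083 ] yaw 7.13 tilt [-0.0022  0.0002] F [ 0.5 -0.3 -0.7] w 0.269
M [-0.005 -0.007 -0.05 ] inU [-0.0011 -0.1705]
[0.0011, -0.0018, 0.0035, -0.0, 0.004, -0.002, 0.0]
0.92 (380.6, -8.6, 149.8, 23.2, 27.2) [[0.316, -0.039, 0.002], [0.446, 0.029, 0.045]]
0.79 (579.5, -116.1, 83.8, 220.3, 25.2) [[0.548, -0.223, -0.002], [0.599, -0.032, 0.263]]
0.71 (257.0, 252.3, 177.3, 24.3, 80.5) [[0.237, 0.167, 0.001], [0.274, 0.338, 0.045]]
```

View pics/t3.png

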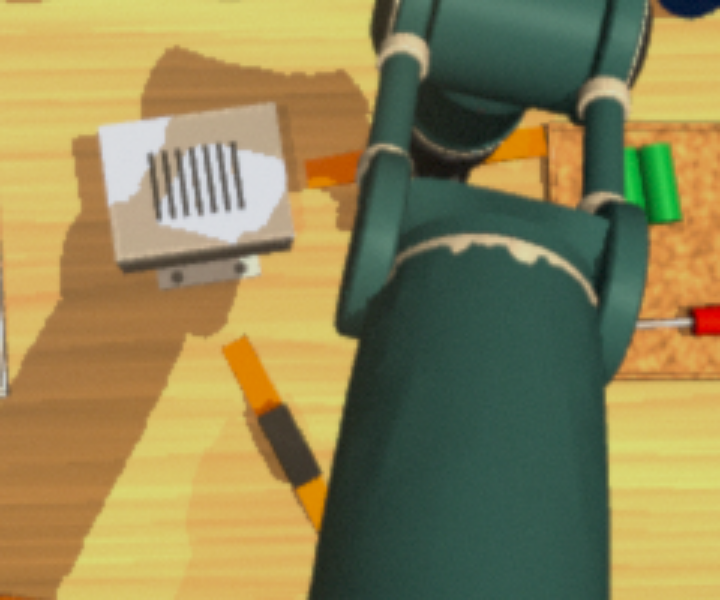

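Tip at (308,173) points at the middle of the right end. I'm trimming height and easing in.

Call:
{"fn": "jog_arm", "kwargs": {
  "increments": [
    [0.0005,-0.0012,0.002,0,0.003,-0.002,0],
    [0.0005,0,0.003,0,0,0,0],
    [0,0,0.003,0,0,0,0],
    [0,0,0.003,0,0,0,0],
    [0,0,0.001,0,0,0,0]
  ]
}}

```text
time: 21.08
tool_pos: [0.5776, -0.1059, 0.0856]
tcp_rot: [-1.569, -0.097, 0.093]
wrist_force: [0.4, -0.6, -0.8]
width: 0.262
```

Run:
```python
from h import *
st()
```

```text
21.07 pos [ 0.5776 -0.1059  0.0856] yaw 6.92 tilt [ 0.0022 -0.    ] F [ 0.4 -0.6 -0.8] w 0.262
M [ 0.036 -0.001  0.012] inU [ 0.0006 -0.1581]
```

Call:
{"fn": "jog_arm", "kwargs": {
  "increments": [
    [0,0.0005,0.0015,0,0,0.001,0],
    [0,0.0002,0.0015,0,0,0,0],
    [0,0,0.001,0,0,0,0]
  ]
}}

```text
time: 21.45
tool_pos: [0.577, -0.1016, 0.0848]
tcp_rot: [-1.569, -0.096, 0.094]
wrist_force: [0.3, 1.1, -1.9]
width: 0.264
```

Call:
{"fn": "jog_arm", "kwargs": {
  "increments": [
    [0,0,0.0013,0,0,0,0],
    [0,0,0.0013,0,0,0,0]
  ]
}}

```text
time: 21.7
tool_pos: [0.5767, -0.099, 0.0847]
tcp_rot: [-1.569, -0.096, 0.094]
wrist_force: [0.2, 0.2, -2.2]
width: 0.268
```

Call:
{"fn": "jog_arm", "kwargs": {
  "increments": [
    [0,0,0.0013,0,0,0,0],
    [0,0,0.0013,0,0,0,0]
  ]
}}

```text
time: 21.95
tool_pos: [0.5764, -0.0962, 0.0847]
tcp_rot: [-1.569, -0.095, 0.094]
wrist_force: [0.1, 0.2, -0.9]
width: 0.271
```

Call:
{"fn": "jog_arm", "kwargs": {
  "increments": [
    [0,0,0.0013,0,0,0,0],
    [0,0,0.0013,0,0,0,0]
  ]
}}

```text
time: 22.2
tool_pos: [0.576, -0.0935, 0.0848]
tcp_rot: [-1.569, -0.096, 0.094]
wrist_force: [0.2, 0.6, -1.4]
width: 0.264
```

Run:
```python
from h import *
st()
```

```text
22.2 pos [ 0.576  -0.0935  0.0848] yaw 6.92 tilt [ 0.001  -0.0002] F [ 0.2  0.6 -1.4] w 0.264
M [-0.026 -0.013 -0.018] inU [ 0.0006 -0.1456]
```

Call:
{"fn": "jog_arm", "kwargs": {
  "increments": [
    [0,0.0005,0.001,0,0,0,0],
    [0,0.0004,0,0,0,0,0]
  ]
}}

```text
time: 22.45
tool_pos: [0.576, -0.0923, 0.084]
tcp_rot: [-1.569, -0.096, 0.094]
wrist_force: [-0.4, -0.8, 1.3]
width: 0.264
```

Call:
{"fn": "jog_arm", "kwargs": {
  "increments": [
    [0,0.0004,0,0,0,0,0]
  ]
}}

```text
time: 22.58
tool_pos: [0.576, -0.0923, 0.0839]
tcp_rot: [-1.569, -0.096, 0.094]
wrist_force: [-1.7, 0.5, 2.2]
width: 0.269
```

Run:
```python
from h import *
st()
```

```text
22.57 pos [ 0.576  -0.0923  0.0839] yaw 6.93 tilt [ 0.0011 -0.0001] F [-1.7  0.5  2.2] w 0.269
M [0.226 0.247 0.071] inU [ 0.0007 -0.1444]
```

Floor felt at TCP z ≈ 0.084. Pushing in.

Call:
{"fn": "jog_arm", "kwargs": {
  "increments": [
    [0,-0.0001,0.0015,0,0,0,0],
    [0,0,0.0015,0,0,0,0],
    [0,0,0.0015,0,0,0,0]
  ]
}}

```text
time: 22.95
tool_pos: [0.5759, -0.0879, 0.0842]
tcp_rot: [-1.569, -0.096, 0.093]
wrist_force: [0.5, 0.2, 0.1]
width: 0.267
```

Call:
{"fn": "jog_arm", "kwargs": {
  "increments": [
    [0,0.0001,0.0016,0.002,0,0,0],
    [0,0.0001,0.0016,0.002,0,0,0],
    [0,0.0001,0.0016,0.002,0,0,0]
  ]
}}

```text
time: 23.32
tool_pos: [0.576, -0.0852, 0.0842]
tcp_rot: [-1.568, -0.098, 0.094]
wrist_force: [0.6, -6.0, -0.7]
width: 0.269
```

Run:
```python
from h import *
st()
```

```text
23.32 pos [ 0.576  -0.0852  0.0842] yaw 7.0 tilt [0.003  0.0013] F [ 0.6 -6.  -0.7] w 0.269
M [-1.185  0.019  0.035] inU [ 0.0015 -0.1373]
```

Call:
{"fn": "jog_arm", "kwargs": {
  "increments": [
    [0,0.0001,0.0023,0.003,0.001,0.001,0],
    [0,0.0002,0.0028,0.003,0.001,0.001,0],
    [0,0.0002,0.003,0.003,0.001,0,0],
    [0,0.0002,0.003,0.003,0.001,0,0]
  ]
}}

```text
time: 23.82
tool_pos: [0.5763, -0.0824, 0.0844]
tcp_rot: [-1.57, -0.099, 0.093]
wrist_force: [0.3, -9.0, -0.1]
width: 0.262
```

Run:
```python
from h import *
st()
```

```text
23.82 pos [ 0.5763 -0.0824  0.0844] yaw 6.99 tilt [ 0.0037 -0.0013] F [ 0.3 -9.  -0.1] w 0.262
M [-1.608 -0.064  0.05 ] inU [ 0.0021 -0.1346]
```

Call:
{"fn": "jog_arm", "kwargs": {
  "increments": [
    [-0.0003,0.0004,0.0034,0.003,0.001,0.001,0],
    [-0.0003,0.0004,0.0036,0.003,0.001,0.001,0],
    [-0.0003,0.0004,0.0036,0.003,0.001,0,0],
    [-0.0003,0.0003,0.0036,0.003,0.001,0,0],
    [-0.0003,0.0003,0.0036,0.003,0.001,0,0]
  ]
}}

```text
time: 24.45
tool_pos: [0.5762, -0.0768, 0.0848]
tcp_rot: [-1.576, -0.101, 0.089]
wrist_force: [1.1, -9.7, -0.5]
width: 0.265
```

Run:
```python
from h import *
st()
```

```text
24.45 pos [ 0.5762 -0.0768  0.0848] yaw 6.93 tilt [ 0.0085 -0.0064] F [ 1.1 -9.7 -0.5] w 0.265
M [-1.609 -0.126  0.032] inU [ 0.0028 -0.129 ]
```

Call:
{"fn": "jog_arm", "kwargs": {
  "increments": [
    [-0.0004,0.0005,0.0037,0.006,0.001,0.003,0],
    [-0.0004,0.0005,0.0038,0.006,0.001,0.003,0],
    [-0.0004,0.0005,0.0038,0.006,0.001,0.003,0],
    [-0.0004,0.0005,0.0038,0.006,0.001,0.002,0],
    [-0.0003,0.0004,0.0038,0.005,0.001,0.002,0],
    [-0.0003,0.0004,0.0038,0.005,0.001,0.001,0]
  ]
}}

```text
time: 25.2
tool_pos: [0.5758, -0.069, 0.0842]
tcp_rot: [-1.567, -0.095, 0.093]
wrist_force: [0.8, -10.1, -1.5]
width: 0.27
```

Run:
```python
from h import *
st()
```

```text
25.2 pos [ 0.5758 -0.069   0.0842] yaw 6.86 tilt [0.001  0.0016] F [  0.8 -10.1  -1.5] w 0.27
M [-1.704 -0.164  0.028] inU [ 0.0033 -0.1213]
```

Call:
{"fn": "jog_arm", "kwargs": {
  "increments": [
    [-0.0006,0.0003,0.0039,0.004,0.001,0.002,0],
    [-0.0006,0.0003,0.0039,0.004,0.001,0.001,0],
    [-0.0006,0.0003,0.0039,0.004,0.001,0.001,0],
    [-0.0006,0.0003,0.0039,0.004,0.001,0.001,0],
    [-0.0006,0.0003,0.0039,0.004,0.001,0.001,0],
    [-0.0006,0.0003,0.0039,0.004,0.001,0.001,0]
  ]
}}

```text
time: 25.95
tool_pos: [0.5744, -0.0607, 0.0842]
tcp_rot: [-1.568, -0.095, 0.091]
wrist_force: [1.1, -9.9, -2.0]
width: 0.263
```

Run:
```python
from h import *
st()
```

```text
25.95 pos [ 0.5744 -0.0607  0.0842] yaw 6.77 tilt [0.0027 0.0005] F [ 1.1 -9.9 -2. ] w 0.263
M [-1.692 -0.197 -0.033] inU [ 0.0028 -0.1129]
```

Call:
{"fn": "jog_arm", "kwargs": {
  "increments": [
    [-0.0006,0.0002,0.0039,0.004,0.0,0.002,0],
    [-0.0006,0.0002,0.0039,0.004,0.0,0.001,0],
    [-0.0006,0.0002,0.0039,0.004,0.0,0.001,0],
    [-0.0006,0.0002,0.0039,0.004,0.0,0.001,0],
    [-0.0006,0.0002,0.0039,0.004,0.0,0.001,0],
    [-0.0006,0.0002,0.0039,0.004,0.0,0.001,0]
  ]
}}

```text
time: 26.7
tool_pos: [0.5725, -0.0518, 0.0842]
tcp_rot: [-1.569, -0.099, 0.093]
wrist_force: [1.6, -9.3, -1.4]
width: 0.267
```

Run:
```python
from h import *
st()
```

```text
26.7 pos [ 0.5725 -0.0518  0.0842] yaw 7.02 tilt [0.0037 0.0003] F [ 1.6 -9.3 -1.4] w 0.267
M [-1.706 -0.261 -0.04 ] inU [ 0.0021 -0.1038]
```

Call:
{"fn": "jog_arm", "kwargs": {
  "increments": [
    [-0.0006,0.0002,0.0039,0.004,0.001,0.002,0],
    [-0.0006,0.0002,0.0039,0.004,0.001,0.001,0],
    [-0.0006,0.0002,0.0036,0.004,0.001,0.001,0]
  ]
}}

```text
time: 27.08
tool_pos: [0.5715, -0.0475, 0.0841]
tcp_rot: [-1.568, -0.098, 0.093]
wrist_force: [2.1, -9.5, -2.4]
width: 0.269
```

```bash
cat >> h.py <<'E'
def heights(n,zt):
    p=read_camera(n); C=cloud(p); ok=p["range_z"]>0
    a=np.radians(YAW); d=C[...,:2]-C0; yu=-d[...,0]*np.sin(a)+d[...,1]*np.cos(a); xu=d[...,0]*np.cos(a)+d[...,1]*np.sin(a)
    t=C[...,2]-zt
    m=ok&(abs(xu)<.045)&(abs(yu)<.06)&(t>.08)&(t<.105)&(p["img"].min(2)>110)&(p["img"].max(2).astype(int)-p["img"].min(2)<60)
    A=np.c_[yu[m],np.ones(m.sum())]; z=t[m]
    for _ in range(4):
        k,b=np.linalg.lstsq(A,z,rcond=None)[0]; e=z-A@[k,b]; g=abs(e)<.004; A,z=A[g],z[g]
    print(n,len(z),"left",((b+k*.065)*1000).round(2),"right",((b-k*.065)*1000).round(2))
    return p
E
python3 - <<'E'
from h import *
st(); heights("side",-.0011); heights("top",.00055)
E
```

```text
27.07 pos [ 0.5715 -0.0475  0.0841] yaw 6.96 tilt [0.0033 0.0005] F [ 2.1 -9.5 -2.4] w 0.269
M [-1.6   -0.235 -0.008] inU [ 0.0016 -0.0995]
side 1342 left 91.81 right 95.13
top 1335 left 92.14 right 95.66
```

Right end is now about 7 mm up, left about 3.7. I'll withdraw and return to the left end.

Call:
{"fn": "jog_arm", "kwargs": {
  "increments": [
    [0,0,-0.003,0,0,0.003,0],
    [0,0,-0.008,0,0,0,0],
    [0,0,-0.01,0,0,0,0],
    [0,0,-0.011,0,0,0,0],
    [0,0,-0.011,0,0,0,0],
    [0,0,-0.011,0,0,0,0],
    [0,0,-0.009,0,0,0,0],
    [0,-0.015,0,0,0,0,0],
    [0,-0.022,0,0,0,0,0],
    [0,-0.018,0,0,0,0,0]
  ]
}}

```text
time: 28.42
tool_pos: [0.5774, -0.1134, 0.1394]
tcp_rot: [-1.564, -0.089, 0.098]
wrist_force: [-0.2, 0.1, -0.7]
width: 0.265
```

Run:
```python
from h import *
st()
x,y=U(0,.175); plan(x,y,.137,YAW,8,0)
```

```text
28.43 pos [ 0.5774 -0.1134  0.1394] yaw 6.84 tilt [-0.0057  0.0044] F [-0.2  0.1 -0.7] w 0.265
M [ 0.022 -0.031 -0.003] inU [-0.0005 -0.1656]
[0.0, 0.0005, 0.0426, -0.001, -0.0, -0.001, 0.0]
[0.0, 0.0005, 0.0426, -0.001, -0.0, -0.001, 0.0]
[0.0, 0.0005, 0.0426, -0.001, -0.0, -0.001, 0.0]
[0.0, 0.0004, 0.0426, -0.001, -0.0, -0.001, 0.0]
[0.0, 0.0004, 0.0426, -0.001, -0.0, -0.001, 0.0]
[0.0, 0.0004, 0.0426, -0.001, -0.0, -0.001, 0.0]
[0.0, 0.0004, 0.0426, -0.001, -0.0, -0.001, 0.0]
[0.0001, 0.0003, 0.0426, -0.001, -0.0, -0.001, 0.0]
```

Call:
{"fn": "jog_arm", "kwargs": {
  "increments": [
    [0,0,0.02,-0.002,0,-0.002,0],
    [0,0,0.042,-0.001,0,-0.001,0],
    [0,0,0.044,-0.001,0,-0.001,0],
    [0,0,0.044,0,0,0,0],
    [0,0,0.044,0,0,0,0],
    [0,0,0.044,0,0,0,0],
    [0,0,0.044,0,0,0,0],
    [0,0,0.04,0,0,0,0],
    [0,0,0.012,0,0,0,0],
    [0,0,0,0,0,0,0]
  ]
}}

```text
time: 29.68
tool_pos: [0.5297, 0.2374, 0.1403]
tcp_rot: [-1.567, -0.096, 0.098]
wrist_force: [0.9, -1.3, -1.3]
width: 0.264
```

Run:
```python
from h import *
st()
x,y=U(0,.168); plan(x,y,.085,YAW,5,0)
```

```text
29.68 pos [0.5297 0.2374 0.1403] yaw 7.08 tilt [-0.0011  0.0017] F [ 0.9 -1.3 -1.3] w 0.264
M [-0.079  0.015  0.03 ] inU [-0.0057  0.1884]
[0.0011, 0.0111, -0.0041, -0.0, 0.001, -0.0, 0.0]
[0.0011, 0.0111, -0.0041, -0.0, 0.001, -0.0, 0.0]
[0.0011, 0.0111, -0.0041, -0.0, 0.001, -0.0, 0.0]
[0.0011, 0.0111, -0.0041, -0.0, 0.001, -0.0, 0.0]
[0.0011, 0.0111, -0.0041, -0.0, 0.001, -0.0, 0.0]
```

Call:
{"fn": "jog_arm", "kwargs": {
  "increments": [
    [0.002,0.012,-0.003,0,0.001,0,0],
    [0.002,0.014,-0.004,0,0.001,0,0],
    [0.001,0.014,-0.004,0,0,0,0],
    [0,0.007,-0.003,0,0,0,0],
    [0,0.002,0,0,0,0,0],
    [0,0,0,0,0,0,0],
    [0,0,0,0,0,0,0]
  ]
}}

```text
time: 30.55
tool_pos: [0.5364, 0.2185, 0.0862]
tcp_rot: [-1.569, -0.088, 0.094]
wrist_force: [-0.2, 1.1, -1.1]
width: 0.272
```

Run:
```python
from h import *
st()
x,y=U(0,.168); plan(x,y,.086,YAW,1,0)
```

```text
30.55 pos [0.5364 0.2185 0.0862] yaw 6.65 tilt [-0.004  -0.0004] F [-0.2  1.1 -1.1] w 0.272
M [ 0.043 -0.02   0.02 ] inU [-0.0013  0.1689]
[0.0013, 0.0002, -0.0009, -0.0, -0.004, -0.004, 0.0]
```

Call:
{"fn": "jog_arm", "kwargs": {
  "increments": [
    [0.0005,0,-0.002,0,-0.002,-0.002,0],
    [0.0004,0,-0.004,0,-0.002,-0.002,0],
    [0,0,-0.004,0,0,0,0],
    [0,0,-0.004,0,0,0,0],
    [0,0,-0.004,0,0,0,0],
    [0,0,-0.004,0,0,0,0],
    [0,0.0004,-0.003,0,0,0,0],
    [0,0.0004,-0.001,0,0,0,0]
  ]
}}

```text
time: 31.55
tool_pos: [0.5415, 0.1915, 0.0868]
tcp_rot: [-1.568, -0.097, 0.093]
wrist_force: [-0.3, -0.5, -1.2]
width: 0.27
```

Run:
```python
from h import *
st()
```

```text
31.55 pos [0.5415 0.1915 0.0868] yaw 6.92 tilt [0.0027 0.0009] F [-0.3 -0.5 -1.2] w 0.27
M [-0.007 -0.009  0.007] inU [0.0005 0.1415]
```

Call:
{"fn": "jog_arm", "kwargs": {
  "increments": [
    [0,0.0007,-0.002,0,0,0.002,0],
    [0,0.0007,-0.002,0,0,0,0],
    [0,0.0005,-0.002,0,0,0,0],
    [0,0.0003,-0.002,0,0,0,0],
    [0,0.0002,-0.002,0,0,0,0]
  ]
}}

```text
time: 32.17
tool_pos: [0.5427, 0.1811, 0.0841]
tcp_rot: [-1.568, -0.096, 0.095]
wrist_force: [0.2, -0.1, -1.6]
width: 0.269
```

Call:
{"fn": "jog_arm", "kwargs": {
  "increments": [
    [0,0.0003,-0.0015,0,0,0,0]
  ]
}}

```text
time: 32.3
tool_pos: [0.543, 0.1796, 0.0839]
tcp_rot: [-1.568, -0.096, 0.095]
wrist_force: [0.1, 0.1, 0.8]
width: 0.267
```

Run:
```python
from h import *
st()
```

```text
32.3 pos [0.543  0.1796 0.0839] yaw 6.95 tilt [0.0006 0.0007] F [0.1 0.1 0.8] w 0.267
M [0.006 0.02  0.015] inU [0.0006 0.1294]
```

Call:
{"fn": "jog_arm", "kwargs": {
  "increments": [
    [0,-0.0001,-0.0018,0,0,0,0],
    [0,0,-0.0018,0,0,0,0],
    [0,0,-0.0018,0,0,0,0],
    [0,0,-0.0018,0,0,0,0],
    [0,0.0001,-0.002,-0.001,0,0,0],
    [-0.0002,0.0002,-0.0022,-0.002,0,0,0],
    [-0.0002,0.0002,-0.0026,-0.003,-0.001,0,0],
    [-0.0003,0.0003,-0.003,-0.003,-0.001,0,0]
  ]
}}

```text
time: 33.3
tool_pos: [0.5445, 0.17, 0.0844]
tcp_rot: [-1.562, -0.096, 0.091]
wrist_force: [-1.1, 9.8, -1.5]
width: 0.271
```

Run:
```python
from h import *
st()
```

```text
33.3 pos [0.5445 0.17   0.0844] yaw 6.8 tilt [0.003  0.0065] F [-1.1  9.8 -1.5] w 0.271
M [1.545 0.239 0.005] inU [0.0009 0.1197]
```

Call:
{"fn": "jog_arm", "kwargs": {
  "increments": [
    [-0.0003,0.0004,-0.0034,-0.006,-0.001,0.001,0],
    [-0.0003,0.0004,-0.0036,-0.006,-0.001,0.001,0],
    [-0.0003,0.0004,-0.0037,-0.005,-0.001,0.001,0],
    [-0.0003,0.0003,-0.0037,-0.004,-0.001,0,0],
    [-0.0003,0.0003,-0.0037,-0.004,-0.001,0,0]
  ]
}}

```text
time: 33.92
tool_pos: [0.5452, 0.1639, 0.0841]
tcp_rot: [-1.567, -0.098, 0.09]
wrist_force: [-0.8, 9.8, -1.6]
width: 0.269
```

Run:
```python
from h import *
st()
```

```text
33.92 pos [0.5452 0.1639 0.0841] yaw 6.83 tilt [0.0051 0.002 ] F [-0.8  9.8 -1.6] w 0.269
M [1.661 0.278 0.014] inU [0.0008 0.1136]
```

Call:
{"fn": "jog_arm", "kwargs": {
  "increments": [
    [-0.0003,0.0003,-0.0038,-0.005,-0.001,0.002,0],
    [-0.0003,0.0003,-0.0038,-0.004,-0.001,0.001,0],
    [-0.0003,0.0003,-0.0038,-0.004,-0.001,0.001,0],
    [-0.0003,0.0003,-0.0038,-0.004,-0.001,0.001,0],
    [-0.0003,0.0003,-0.0038,-0.004,-0.001,0.001,0],
    [-0.0003,0.0003,-0.0038,-0.004,-0.001,0.001,0]
  ]
}}

```text
time: 34.67
tool_pos: [0.5461, 0.1558, 0.084]
tcp_rot: [-1.567, -0.097, 0.091]
wrist_force: [-1.0, 10.2, -1.4]
width: 0.265
```

Run:
```python
from h import *
st(); heights("side",-.0011); heights("top",.00055)
```

```text
34.67 pos [0.5461 0.1558 0.084 ] yaw 6.87 tilt [0.0034 0.0015] F [-1.  10.2 -1.4] w 0.265
M [ 1.75   0.204 -0.004] inU [0.0007 0.1055]
side 206 left 94.37 right 95.28
top 1976 left 95.13 right 95.44
```

Call:
{"fn": "jog_arm", "kwargs": {
  "increments": [
    [-0.0003,0.0003,-0.0038,-0.004,-0.001,0.001,0],
    [-0.0003,0.0003,-0.0038,-0.004,-0.001,0.001,0],
    [0,0,0,0,0,0,0],
    [0,0,0.003,0,0,0,0],
    [0,0,0.008,0,0,0,0],
    [0,0,0.01,0,0,0,0],
    [0,0,0.011,0,0,0,0],
    [0,0,0.011,0,0,0,0],
    [0,0,0.011,0,0,0,0],
    [0,0,0.01,0,0,0,0]
  ]
}}

```text
time: 36.02
tool_pos: [0.5381, 0.2199, 0.0838]
tcp_rot: [-1.569, -0.097, 0.092]
wrist_force: [0.1, -0.5, -0.7]
width: 0.269
```

Call:
{"fn": "jog_arm", "kwargs": {
  "increments": [
    [0,-0.01,0.008,0,0,0,0],
    [0,-0.01,0.015,0,0.03,0,0],
    [0,-0.01,0.02,0,0.04,0,0],
    [0,0,0.02,0,0.04,0,0],
    [0,0,0.015,0,0.04,0,0],
    [0,0,0,0,0,0,0],
    [0,0,0,0,0,0,0]
  ]
}}

```text
time: 36.9
tool_pos: [0.5329, 0.3026, 0.1192]
tcp_rot: [-1.57, 0.02, -0.03]
wrist_force: [0.7, -0.8, -1.3]
width: 0.266
```

Run:
```python
from h import *
st(); heights("side",-.0011); p=heights("top",.00055)
cv2.imwrite("pics/t4.png",cv2.resize(p["img"][100:300,60:340],(800,571)))
plan(.502,.3285,.06,0,6,0)
```

```text
36.9 pos [0.5329 0.3026 0.1192] yaw -1.82 tilt [0.0066 0.0009] F [ 0.7 -0.8 -1.3] w 0.266
M [-0.034 -0.023 -0.028] inU [0.0053 0.2528]
side 728 left 95.31 right 95.14
top 1977 left 95.51 right 95.57
[-0.0054, 0.0098, 0.0042, -0.0, -0.005, 0.001, 0.0]
[-0.0053, 0.0098, 0.0042, -0.0, -0.005, 0.001, 0.0]
[-0.0053, 0.0098, 0.0042, -0.0, -0.005, 0.001, 0.0]
[-0.0053, 0.0098, 0.0043, -0.0, -0.005, 0.001, 0.0]
[-0.0052, 0.0098, 0.0043, -0.0, -0.005, 0.001, 0.0]
[-0.0052, 0.0098, 0.0043, -0.0, -0.005, 0.001, 0.0]
```

View pics/t4.png

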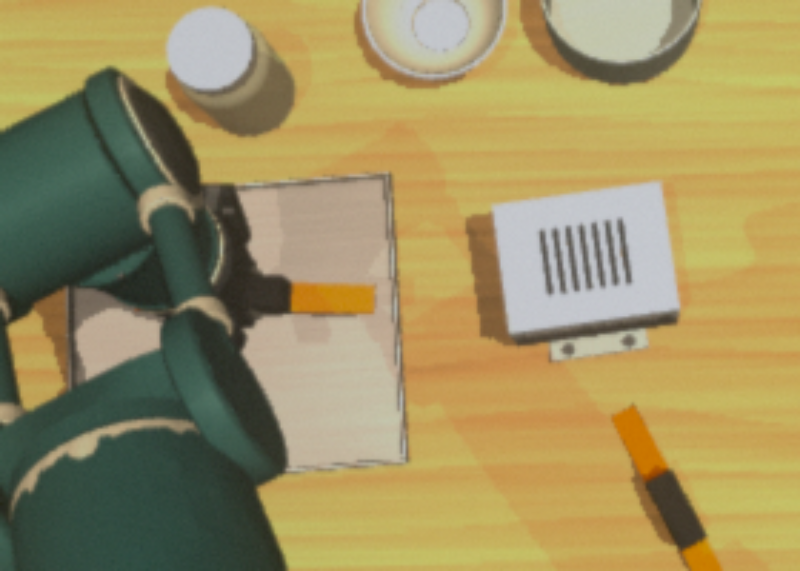

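Cover now level, both ends about 7 mm up on both cameras. The wedge tip at (375,298) is inside the tray rim. I'll lay it down.

Call:
{"fn": "jog_arm", "kwargs": {
  "increments": [
    [-0.002,0.005,0.008,0,-0.01,0.003,0],
    [-0.003,0.012,0.01,0,-0.01,0.003,0],
    [-0.002,0.018,0.01,0,-0.01,0,0],
    [-0.002,0.018,0.006,0,0,0,0],
    [-0.001,0.016,0.002,0,0,0,0],
    [0,0.008,0,0,0,0,0],
    [0,0,0,0,0,0,0],
    [0,0,0,0,0,0,0]
  ]
}}

```text
time: 38.0
tool_pos: [0.5214, 0.3393, 0.0339]
tcp_rot: [-1.572, 0.004, 0.002]
wrist_force: [0.3, 0.4, -1.4]
width: 0.271
```

Run:
```python
from h import *
st()
```

```text
38.0 pos [0.5214 0.3393 0.0339] yaw -0.05 tilt [-0.0041 -0.0015] F [ 0.3  0.4 -1.4] w 0.271
M [-0.072 -0.039 -0.031] inU [-0.0017  0.2906]
```

Call:
{"fn": "jog_arm", "kwargs": {
  "increments": [
    [0,0.002,0,0.001,0,-0.003,0],
    [0,0.002,0,0,0,0,0],
    [0,0.001,0,0,0,0,0]
  ]
}}

```text
time: 38.38
tool_pos: [0.523, 0.3396, 0.0307]
tcp_rot: [-1.569, -0.001, -0.003]
wrist_force: [-0.1, -0.4, -0.9]
width: 0.268
```

Call:
{"fn": "jog_arm", "kwargs": {
  "increments": [
    [0,0.0007,0,0,0,0,0]
  ]
}}

```text
time: 38.5
tool_pos: [0.5231, 0.3397, 0.0302]
tcp_rot: [-1.569, -0.001, -0.003]
wrist_force: [-0.2, 0.3, -0.2]
width: 0.267
```

Call:
{"fn": "jog_arm", "kwargs": {
  "increments": [
    [0,0.0006,0,0,0,0,0]
  ]
}}

```text
time: 38.62
tool_pos: [0.5232, 0.3397, 0.0297]
tcp_rot: [-1.569, -0.001, -0.004]
wrist_force: [0.1, 0.5, -1.9]
width: 0.273
```

Call:
{"fn": "jog_arm", "kwargs": {
  "increments": [
    [0,0.0005,0,0,0,0,0]
  ]
}}

```text
time: 38.75
tool_pos: [0.5232, 0.3397, 0.0292]
tcp_rot: [-1.569, -0.001, -0.004]
wrist_force: [0.4, -0.8, -2.1]
width: 0.265
```

Call:
{"fn": "jog_arm", "kwargs": {
  "increments": [
    [0,0.0006,0,0,0,0,0],
    [0,0.0005,0,0,0,0,0]
  ]
}}

```text
time: 39.0
tool_pos: [0.5232, 0.3398, 0.028]
tcp_rot: [-1.569, -0.001, -0.004]
wrist_force: [-0.2, 0.2, -1.2]
width: 0.269
```

Call:
{"fn": "jog_arm", "kwargs": {
  "increments": [
    [0,0.0005,0,0,0,0,0]
  ]
}}

```text
time: 39.12
tool_pos: [0.5231, 0.3398, 0.0274]
tcp_rot: [-1.569, -0.001, -0.003]
wrist_force: [-0.1, -0.1, -0.2]
width: 0.263
```

Call:
{"fn": "jog_arm", "kwargs": {
  "increments": [
    [0,0.0005,0,0,0,0,0]
  ]
}}

```text
time: 39.25
tool_pos: [0.5231, 0.3398, 0.0269]
tcp_rot: [-1.569, -0.001, -0.003]
wrist_force: [-0.9, -0.0, 1.1]
width: 0.269
```

Touchdown at TCP z 0.027, the same height as at pickup. Releasing and moving up.

Call:
{"fn": "jog_arm", "kwargs": {
  "increments": [
    [0,0,0,0,0,0,0.35],
    [0,0,0,0,0,0,0.6],
    [0,0,0,0,0,0,1],
    [0,0,0,0,0,0,1],
    [0,0,0,0,0,0,1]
  ]
}}

```text
time: 39.88
tool_pos: [0.5238, 0.3402, 0.0277]
tcp_rot: [-1.568, -0.002, -0.004]
wrist_force: [-0.4, 0.4, 0.7]
width: 1.0
```

Call:
{"fn": "jog_arm", "kwargs": {
  "increments": [
    [0,-0.01,0,0,0,0,1],
    [0,-0.03,0,0,0,0,1],
    [0,-0.04,0,0,0,0,1],
    [0,-0.04,0,0,0,0,1],
    [0,-0.03,0,0,0,0,1],
    [0,0,0,0,0,0,1],
    [0,0,0,0,0,0,1]
  ]
}}

```text
time: 40.75
tool_pos: [0.5229, 0.3396, 0.1847]
tcp_rot: [-1.568, -0.002, -0.005]
wrist_force: [-0.7, 0.2, -0.3]
width: 0.998
```

Run:
```python
from h import *
st(); p=heights("side",-.0011); heights("top",.00055)
w=read_camera("wrist")
for q in(p,w):
    C=cloud(q); ok=q["range_z"]>0
    for m in spotter.masks_of(q,"wedge_center")[:4]:
        W=C[m["mask"]&ok]
        if W[:,1].mean()<.28: continue
        h=W[W[:,2]>.034]; print(m["p"],rect(h),np.median(h[:,2]),rect(W))
t=read_camera("top")
for q in(t,p):
    C=cloud(q); ok=q["range_z"]>0
    for n in["pack","driver","mugs","pan","jar","keybowl"]:
        for m in spotter.masks_of(q,n)[:1]: print(n,round(m["p"],2),np.median(C[m["mask"]&ok],0).round(3))
cv2.imwrite("pics/end.png",p["img"])
```

```text
40.75 pos [0.5229 0.3396 0.1847] yaw -0.09 tilt [0.0046 0.0027] F [-0.7  0.2 -0.3] w 0.998
M [-0.025 -0.015  0.031] inU [-2.000e-04  2.907e-01]
side 709 left 95.3 right 95.04
top 1988 left 95.77 right 95.44
0.55 (521.1, 338.1, 61.5, 24.7, 89.9) 0.04149019313157931 (521.9, 337.8, 182.3, 26.8, 89.8)
0.84 (521.6, 337.4, 23.9, 59.5, 0.5) 0.0435333313132415 (521.7, 336.8, 23.9, 179.6, 0.2)
pack 0.92 [ 0.559 -0.291  0.03 ]
driver 0.7 [ 0.454 -0.351  0.028]
mugs 0.94 [ 0.725 -0.334  0.115]
pan 0.97 [0.803 0.011 0.008]
jar 0.69 [0.709 0.32  0.116]
keybowl 0.65 [0.787 0.175 0.021]
pack 0.56 [ 0.557 -0.273  0.026]
driver 0.59 [ 0.452 -0.349  0.026]
pan 0.83 [0.795 0.003 0.032]
jar 0.64 [0.705 0.349 0.095]
keybowl 0.74 [0.787 0.158 0.022]
```

View pics/end.png

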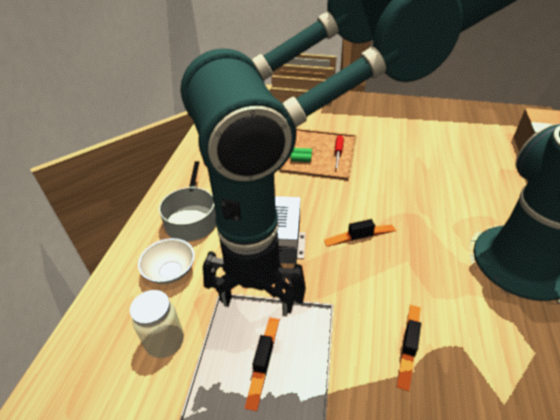

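The wedge lies in the tray at (263,360), the gripper is open and clear above it, and nothing else has moved.

```bash
python3 -c "
from h import *
print(bot.finish_job())"
```

```text
the job is handed in; nothing more can be done
None
```

The job is done and handed in at about 41 s of the 72 s allowed, but no verdict was reported, so success rests on my own checks.

**What I did:** I took the farthest-left of the three look-alike wedges, the one in the tray. I felt the cover top and then the slot floors, and pried left to about 3.8 mm, right to about 7 mm, then left to about 7 mm. Then I laid the wedge back near the tray centre and let go.

**Last checks:**
- **Cover:** both ends read about 95.0–95.8 mm above the table on both cameras, against about 88.4 mm closed. That is about 7 mm of lift at each end, with the ends level to within about 0.3 mm. The starting height is only known to about 1 mm, because the cover may have begun up to 0.9 mm raised.
- **Evenness:** by the readings I took between pushes, the ends were never more than about 4 mm apart.
- **Push force:** the wrist force stayed at about 10 N or less in every reading. The contact force on the unit itself was not measured directly.
- **Wedge:** its handle top reads the same height as at the start, so it lies flat. It is about 5 mm off the tray centre, well inside the rim.
- **Bystanders:** all six were found within about 2 mm of their starting place in the top view. In the side view the mugs were not detected, and the driver's reading was 13 mm off its first, probably because parts were hidden.

The overhead height fit of the left end read about 0.5–0.8 mm higher than the side one partway through the last push. At the end the two agreed to about 0.5 mm.

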